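Swing the desk magnifier over the green tile

ROBOT

A 6-joint arm with a two-finger parallel gripper is mounted at the origin on a cart in front of the work surface, level with it; the furniture and walls round the work are solid. World frame = base frame: x ahead of the robot, y to its left, z up, the work surface at z = 0. Lengths are in m, angles in rad, forces in N, time in s.
With the tool pointing down it reaches from about 0.275 to 1 m from the base axis. Payload 8.4 kg.
Tool frame: the origin (TCP) lies on the centre line of the jaws, within the pads' length; the fingertips stand 17 mm ahead of it and the grasp point (between the pads) lies 2 mm behind it (bot.tcp_to_tips is the z of the fingertips in the tool frame, in m); z points along the fingers, y is the line along which they close (so a half turn about z gives the same grasp; the last joint's range is limited). The gripper opens to 85 mm and grips with 20 to 120 N. Pads are 22 mm wide; open, the fingers measure 114 mm over their backs; the gripper's body (76 mm by 85 mm) begins 54 mm behind the grasp point. The pads swing forward as they close: fully open they stand 13 mm farther back than shut.
Start: joints at [-1.12, 0.353, 1.633, -0, 1.155, -0.002], TCP at [0.273, -0.562, 0.248] pointing down, gripper open.
Joint ranges: [-2.63, 2.63], [-0.92, 2.1], [0.06, 2.66], [-1.3, 4.44], [0, 2.69], [-3.02, 3.02]. Speed limits (rad/s): [2.22, 2.22, 2.79, 3.14, 3.14, 3.14].

INTERFACE

Orientations are given as a unit quaternion [x, y, z, w].
In Python, from workcell import bot, hand, kinematics, get_obs, vision, hand_in gives the robot as it stands. The module is installed in compiled form; this text tells all that it offers. Calls block until the motion is done:
- bot.reach(position, orientation): joint-space move of the TCP to a pose.
- bot.servo_line(position, ori=None, velocity=0.15): straight line of the TCP; ori=None keeps the orientation; velocity is the mean speed in m/s.
- bot.goto_joints(angles): joint-space move.
- hand.move_gripper(opening, strength=None): finger opening in m; strength is the grip in N (None keeps the last); returns when the fingers have stopped.
- bot.dwell(seconds).
- kinematics.solve_ik(position, orientation): joint angles nearest the present ones, or None.
- get_obs(): the state.
- vision.read_camera(name): name is "side" or "top" or "wrist"; returns a dict with "frame" (420x560x3 uint8, red, green, blue), "intrinsics" (3x3 intrinsics, pixels), "dist" ([k1, k2, p1, p2, k3] as OpenCV has them; the pictures are not rectified), "view" (4x4, takes a point from world to camera coordinates). Camera axes: x right, y down, z forward; pixel columns grow to the right and rows downward; lengths in m; the calibration is good to about 2 mm. A picture is of the moment at which its call begins. There is no depth.
A pose or a line that the arm cannot do raises bot.IKError and nothing moves.
- hand_in(): hands the job in; it is judged then, once.
The state is a dict: "time_s": time; "joint_pos": joint angles; "joint_vel": joint speeds; "joint_efforts": joint torques, N m; "position": TCP position; "orientation": TCP orientation; "wrist_force": force on the tool from outside, world axes, zero at the start; "ft_torque": the same for the moment, N m; "gripper_width": finger opening in m; "grip_force": force on a finger pad.
Only numpy, scipy, OpenCV 4.12 (cv2) and the standard library are available. Lean on these libraries where they do the work, as an engineer would, in place of code of your own. Each camera call takes 0.05 s, during which the arm holds its last target. There are 200 camera calls.

TASK

I want to check the glaze of the small dark green tile under the desk magnifier. Slacken the orange wing knob on top of the magnifier's post by about a quarter turn anticlockwise (seen from above), swing the jointed arm by the black upright grip on its head until the lens is centred over the green tile, then turn the knob clockwise until the clamp is fully tight again. Do not force the arm round while it is clamped, and leave the tiles, the wood sample and the mug where they are.

Things in the scene. Friction and masses are not known exactly. Their poses are not given: they have to be found in the camera images.
- post_axis (a point): Point on the vertical axis of the magnifier's post, 173 mm above the desk, inside the white arm hub (44 mm diameter, 160 to 186 mm up); the first arm section swings about this axis. The magnifier's heavy white round base, 160 mm diameter, 24 mm high, does not move; the post is a 19 mm aluminium rod. Its x axis is the base's own forward direction (world +x at base yaw 0).
- swing_arm (a joint): Stiff hinge of the first arm section (15 mm aluminium tube, 173 mm above the desk, 170 mm from post axis to elbow axis) about the post axis, rad. 0: the section points along the base's +y (left); grows anticlockwise seen from above (1.57: towards the robot); stops at -1.4 and 2.9. Stays where it is left; held hard while the wing knob is tight.
- forearm (a joint): Stiff hinge of the second section at the elbow, about a vertical axis, rad. -1.57 (a stop): in line with the first section; 0: at a right angle to it, bent to the left; grows anticlockwise seen from above, to a stop at 0.83. It bends to that one side only, has no clamp and stays where it is left by friction.
- elbow_axis (a point): Point on the vertical elbow axis, 147.5 mm above the desk, at the height of the second section. Its x axis points along the second section towards the lens.
- lens_centre (a point): Centre of the clear round lens (103 mm clear diameter in a white ring light of 120 mm outer diameter, 21 mm thick), 147.5 mm above the desk, 150 mm from the elbow axis. x axis: from the elbow to the lens; y axis: from the lens centre to the grip pin; z up.
- grip_pin (a point): Black upright round rubber grip on the head, 15 mm diameter, on an ear of the white ring 70 mm to the left (+y of the lens frame) of the lens centre. It is a sleeve that turns freely on its stud, so a hand holding it need not turn with the head. This point is on its axis, 197.5 mm above the desk; the sleeve runs from 162 to 214 mm above the desk.
- clamp_knob (a joint): Turn of the orange wing knob that clamps the arm hub to the post, rad. 0: fully tight, against its stop; grows anticlockwise seen from above (loosening) up to a stop at 2.0; the clamp is quite free from about 0.8. Stays where it is left.
- knob_grip (a point): Centre of the wing knob's wings, on the post axis, 217.5 mm above the desk. The wings are one orange bar 50 mm long along this point's x axis, 10.5 mm thick along its y axis, between 200 and 226 mm above the desk; pinch it across y. The point turns with the knob.
- tile_2: The small dark green glazed tile sample to be inspected, 75 x 75 x 10 mm, lying flat on the desk; origin: centre of its underside.
- tile_1: Coral pink glazed tile sample, 98 x 98 x 9 mm, flat on the desk; leave it. Origin: centre of its underside.
- wood_sample_2: Pale wood sample block, 48 x 110 x 13 mm, flat on the desk; leave it. Origin: centre of its underside.
- mug: Red and white china mug, 92 mm high, about 80 mm across, on a green coaster to the right; leave it. Origin: at its underside.

How it is judged:
On the way, in this order (a step that is already met when the one before it is completed fails the run):
1. the wing knob is slackened (at least 0.9 rad from tight) (value of joint clamp_knob above 0.9 rad), for 0.1 s.
2. with the knob slack, the lens is brought over the green tile (centre within 15 mm, seen from above) (horizontal distance between lens_centre and tile_2 below 0.015 m and value of joint clamp_knob above 0.7 rad), for 0.2 s.
At the end, for the whole second after the job is handed in: The lens centre is within 15 mm of the green tile's centre seen from above, the arm is still, and the wing knob is back within 0.2 rad of fully tight (horizontal distance between lens_centre and tile_2 below 0.015 m and value of joint clamp_knob below 0.2 rad and velocity of joint swing_arm between -0.03 and 0.03 rad/s and velocity of joint forearm between -0.03 and 0.03 rad/s); the robot touches nothing.
It fails at once if the first arm section is forced round (faster than 0.4 rad/s) while the knob is within 0.2 rad of tight (value of joint clamp_knob below 0.2 rad and (velocity of joint swing_arm above 0.4 rad/s or velocity of joint swing_arm below -0.4 rad/s)).
It fails at once if a tile, the wood sample or the mug is shifted by more than 15 mm (distance of any of tile_2, tile_1, wood_sample_2, mug from where it was at the start of the episode above 0.015 m).
It also fails if it takes over 69 s, if anything falls off the work surface, if the arm or the gripper's body presses on something with over 40 N, if the wrist force passes 120 N, or if a joint passes its speed limit or range.

## Working session

There is one attempt and no reset: what is moved stays moved. The work goes in short steps, each a Python script; the robot and the scene stay as the last script left them, time stands still between calls to the robot, and variables do not carry over. Pictures are saved under pics/ and viewed, at most 10 in all, crops included, and the job is handed in when it is done.

```bash
mkdir -p pics; python3 - <<'E'
from workcell import *
import cv2,numpy as np
for n in("top","side"):
    d=vision.read_camera(n); cv2.imwrite(f"pics/{n}0.png",d["frame"][:,:,::-1])
    print(n,np.round(d["intrinsics"],1).tolist(),d["dist"],np.round(d["view"],3).tolist())
o=get_obs();print(o["time_s"],o["orientation"],bot.tcp_to_tips)
E
```

```text
top [[522.6, 0.0, 279.2], [0.0, 522.6, 210.1], [0.0, 0.0, 1.0]] [-0.20576532  0.          0.          0.          0.        ] [[0.015, -1.0, -0.006, -0.088], [-0.999, -0.015, -0.035, 0.542], [0.035, 0.007, -0.999, 1.198], [0.0, 0.0, 0.0, 1.0]]
side [[516.7, 0.0, 269.7], [0.0, 516.7, 214.3], [0.0, 0.0, 1.0]] [-0.03708804  0.          0.          0.          0.        ] [[-0.999, -0.036, -0.005, 0.563], [-0.013, 0.496, -0.868, 0.169], [0.033, -0.868, -0.496, 1.186], [0.0, 0.0, 0.0, 1.0]]
0.1 [ 9.74483889e-01  2.24456619e-01 -1.35930131e-04 -5.98589884e-04] 0.017
```

View pics/top0.png

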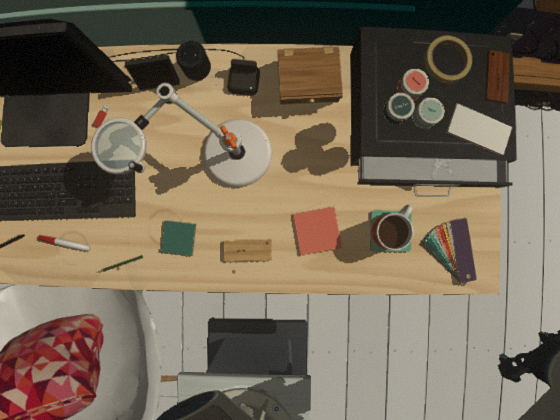

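View pics/side0.png

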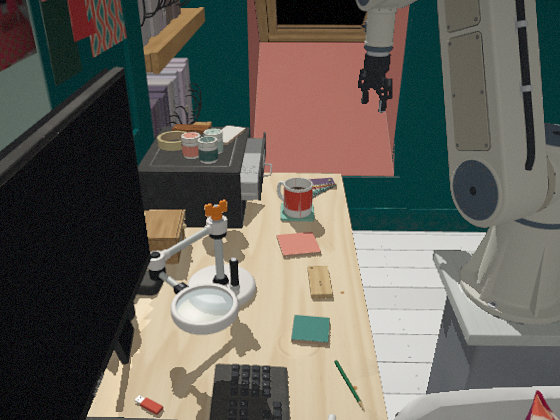

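The top view shows the orange knob at about (231,139), elbow (166,92), lens (119,146), black grip (138,167) and green tile (178,238). The side view shows the knob at (216,212), lens (205,307), grip (234,270) and tile (311,329).

```bash
cat > h.py <<'E'
from workcell import *
import cv2,numpy as np
def ray(d,uv):
    n=cv2.undistortPoints(np.float64([[uv]]),d["intrinsics"],d["dist"])[0,0]
    R,t=d["view"][:3,:3],d["view"][:3,3]; v=R.T@[n[0],n[1],1]; return -R.T@t,v/np.linalg.norm(v)
def plane(d,uv,z): o,v=ray(d,uv); return o+v*(z-o[2])/v[2]
def tri(rs):
    A=sum(np.eye(3)-np.outer(v,v) for o,v in rs); b=sum((np.eye(3)-np.outer(v,v))@o for o,v in rs)
    p=np.linalg.solve(A,b); return p,[round(float(np.linalg.norm(np.cross(p-o,v)))*1e3,1) for o,v in rs]
def proj(d,p):
    return cv2.projectPoints(np.float64([p]),cv2.Rodrigues(d["view"][:3,:3])[0],d["view"][:3,3],d["intrinsics"],d["dist"])[0][0,0]
def blob(d,h0,h1,smin,vmin,box,vmax=255):
    x0,y0,x1,y1=box; hsv=cv2.cvtColor(np.ascontiguousarray(d["frame"]),cv2.COLOR_RGB2HSV)
    m=cv2.inRange(hsv,(h0,smin,vmin),(h1,255,vmax)); k=np.zeros_like(m); k[y0:y1,x0:x1]=m[y0:y1,x0:x1]
    c=max(cv2.findContours(k,cv2.RETR_EXTERNAL,cv2.CHAIN_APPROX_NONE)[0],key=cv2.contourArea)
    return c,cv2.minAreaRect(c)
E
python3 - <<'E'
from h import *
T=vision.read_camera("top");S=vision.read_camera("side")
for n,d,bt,bk in(("top",T,(150,210,210,265),(215,120,250,160)),("side",S,(280,305,340,350),(195,195,235,225))):
    c,r=blob(d,70,95,90,30,bt); print(n,"tile",r, plane(d,r[0],.010))
    M=cv2.moments(c); print(plane(d,(M['m10']/M['m00'],M['m01']/M['m00']),.010))
    c,r=blob(d,3,15,150,100,bk); print(n,"knob",r)
def up(d,b,n,s=6):
    x0,y0,x1,y1=b; cv2.imwrite(n,cv2.resize(d["frame"][y0:y1,x0:x1,::-1],None,fx=s,fy=s,interpolation=cv2.INTER_CUBIC))
a=cv2.resize(T["frame"][75:195,80:280,::-1],None,fx=4,fy=4,interpolation=cv2.INTER_CUBIC); cv2.imwrite("pics/tc.png",a)
up(S,(140,190,270,340),"pics/sc.png",4)
E
```

```text
top tile ((188.80001831054688, 252.9000244140625), (3.130495071411133, 1.7888542413711548), 26.56505012512207) [0.44076553 0.12830575 0.01      ]
[0.44064438 0.12828156 0.01      ]
top knob ((227.75, 136.75001525878906), (24.74873924255371, 9.899496078491211), 45.0)
side tile ((310.4034729003906, 328.15869140625), (35.37738037109375, 23.50187110900879), 4.763641834259033) [0.47409223 0.16020194 0.01      ]
[0.47363837 0.16028803 0.01      ]
side knob ((216.03077697753906, 210.4461669921875), (18.067392349243164, 23.154327392578125), 74.74488067626953)
```

View pics/tc.png

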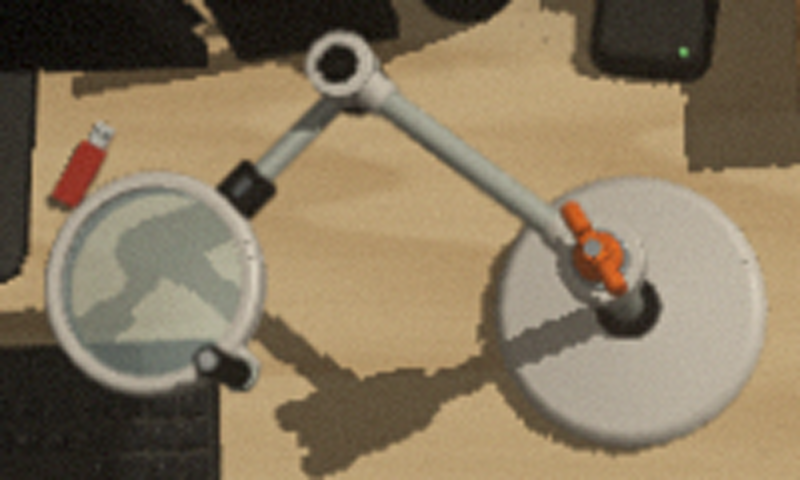

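View pics/sc.png

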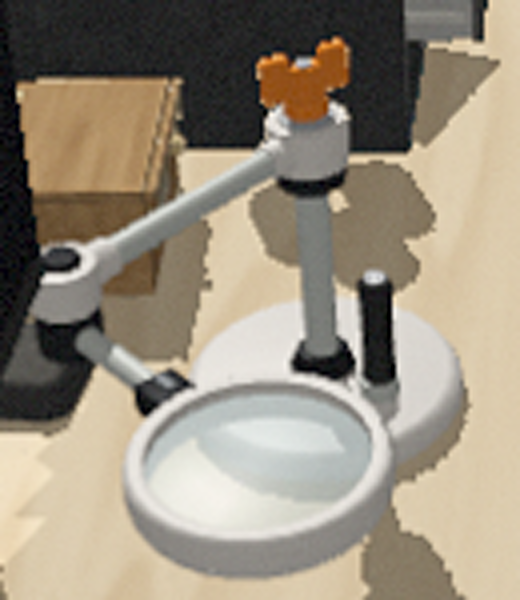

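The crops put the knob stud at top (227.9,136.4) / side (215.6,205.1). The grip stud is at (130.9,163.6) / (233.6,258.4), the lens centre at (118.6,145.4) / (205.1,305.4), and the wing ends in the top view at (222.6,126.4) and (234.6,147.1).

```bash
cat > m.py <<'E'
from h import *
from scipy.optimize import least_squares
T=vision.read_camera("top");S=vision.read_camera("side")
print("px",cv2.cvtColor(T["frame"][238:239,178:179],cv2.COLOR_RGB2HSV))
c,r=blob(T,60,105,70,20,(150,210,210,265)); print(r,plane(T,r[0],.010))
F={"stud":((227.9,136.4),(215.6,205.1)),"pin":((130.9,163.6),(233.6,258.4)),"lens":((118.6,145.4),(205.1,305.4)),"elbow":((164.1,90.4),(155.1,255))}
X={}
for k,(a,b) in F.items():
    X[k],e=tri([ray(T,a),ray(S,b)]); print(k,X[k].round(4),e)
a,b=plane(T,(222.6,126.4),.226),plane(T,(234.6,147.1),.226); print("wing",a,b,np.degrees(np.arctan2(*(a-b)[1::-1])),np.linalg.norm(a-b))
D=lambda p,q:np.linalg.norm((X[p]-X[q])[:2])
print(D("stud","elbow"),D("elbow","lens"),D("lens","pin"))
E
python3 m.py
```

```text
px [[[72 80 86]]]
((177.64633178710938, 237.68292236328125), (30.147809982299805, 30.36867332458496), 6.34019136428833) [0.47559875 0.15519883 0.01      ]
stud [0.6761 0.0197 0.218 ] [1.0, 1.0]
pin [0.621  0.2106 0.2156] [2.0, 2.0]
lens [0.6687 0.2594 0.1477] [1.2, 1.2]
elbow [0.777  0.157  0.1832] [1.1, 1.1]
wing [0.69510888 0.02965649 0.226     ] [0.65506895 0.00557742 0.226     ] 31.021708523992196 0.04672255855443629
0.17036227554183955 0.14899677091186372 0.06819874641311333
```

```bash
cat >> h.py <<'E'
def Q(psi): return [np.cos(psi/2),np.sin(psi/2),0.,0.]
P=np.array([.676,.0197]); G=np.array([.6208,.2095])
def cw(): return get_obs()
def st(m=""):
    o=get_obs(); print(m,"t",round(o["time_s"],1),"p",np.round(o["position"],4),"q",np.round(o["joint_pos"],3),"F",np.round(o["wrist_force"],1),"w",round(o["gripper_width"],4),"g",round(float(np.max(o["grip_force"])),1))
E
python3 - <<'E'
from h import *
T=vision.read_camera("top");S=vision.read_camera("side")
print("monitor corner",tri([ray(T,(130,88)),ray(S,(124,68))]))
p=get_obs()["position"]; bot.servo_line([p[0],p[1],.37],velocity=.25); st()
bot.reach([*P,.33],Q(np.radians(31))); st()
W=vision.read_camera("wrist"); cv2.imwrite("pics/w1.png",W["frame"][:,:,::-1])
print(proj(W,[*P,.226]))
for p in((.6951,.0297,.226),(.6551,.0056,.226)): print(proj(W,p))
print(proj(W,[.4755,.156,.01]))
E
```

```text
monitor corner (array([0.74125471, 0.14115869, 0.52088999]), [49.1, 49.1])
 t 1.0 p [ 0.2733 -0.5618  0.37  ] q [-1.12   0.265  1.486  0.     1.39  -0.002] F [ 0.2  0.5 -0.2] w 0.0854 g 0.0
 t 3.5 p [0.676  0.0187 0.3301] q [ 0.026  0.374  1.422 -0.     1.346  1.056] F [ 0.6  0.7 -0.4] w 0.0855 g 0.0
[277.60168671 214.90355486]
[279.2891045 187.3023161]
[279.33699212 245.25146766]
[131.96154894 229.81980576]
```

View pics/w1.png

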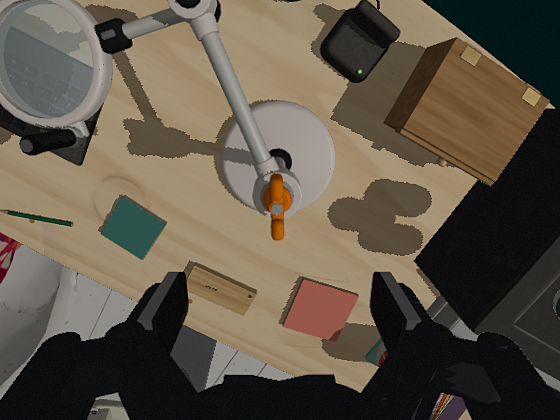

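The wrist view shows the knob centred at (277.5,207), aligned with the jaws but about 7 px off the prediction. The tile is at (132,227) against a predicted (132,230). I'll take rotated wrist views to cancel any hand-eye bias.

```bash
python3 - <<'E'
from h import *
q0=np.array(get_obs()["joint_pos"])
R=[];RT=[]
for q6 in(1.056,2.6,-.5):
    q=q0.copy();q[5]=q6;bot.goto_joints(q)
    W=vision.read_camera("wrist")
    def look(nm,p,h0,h1,s,v,rad,z):
        u=proj(W,p); b=np.clip([u[0]-rad,u[1]-rad,u[0]+rad,u[1]+rad],0,[560,420,560,420]).astype(int)
        try: c,r=blob(W,h0,h1,s,v,b)
        except ValueError: print(nm,"none",u);return None
        print(nm,"pred",u.round(1),"seen",np.round(r[0],1),np.round(r[1],1),"->",plane(W,r[0],z).round(4)); return ray(W,r[0])
    R.append(look("knob",[*P,.22],3,15,150,80,45,.22)); 
    RT.append(look("tile",[.4755,.156,.01],60,105,70,20,60,.01))
    st()
print(tri([r for r in R if r])); RT=[r for r in RT if r]; print(len(RT)>1 and tri(RT))
E
```

```text
knob pred [277.1 212. ] seen [276. 206.] [66. 28.] -> [0.6797 0.0229 0.22  ]
tile pred [131.7 229.7] seen [132.  227.7] [51.  43.2] -> [0.4787 0.1569 0.01  ]
 t 3.9 p [0.676  0.0184 0.3302] q [ 0.025  0.373  1.422 -0.     1.346  1.056] F [ 0.1 -0.2 -0.5] w 0.0853 g 0.0
knob pred [278.7 213.1] seen [275.  205.5] [31. 64.] -> [0.6817 0.016  0.22  ]
tile pred [337.7 299.7] seen [336.3 299.3] [40.3 48.1] -> [0.478  0.1565 0.01  ]
 t 5.3 p [0.676  0.0187 0.3301] q [ 0.026  0.374  1.422 -0.     1.346  2.599] F [ 0.4 -0.2  0.8] w 0.0857 g 0.0
knob pred [278.5 211.2] seen [282.1 201.6] [31.3 63.3] -> [0.6745 0.0278 0.22  ]
tile pred [192.  -16.1] seen [191.5  14. ] [28. 57.] -> [0.4901 0.1256 0.01  ]
 t 8.0 p [0.676  0.0187 0.3301] q [ 0.026  0.374  1.422 -0.     1.346 -0.5  ] F [ 0.2 -0.1  0.9] w 0.0851 g 0.0
(array([0.67710151, 0.02144322, 0.20278762]), [2.5, 1.8, 1.7])
(array([0.51226846, 0.13095218, 0.07116264]), [13.2, 2.9, 10.4])
```

```bash
sed -i 's/^P=.*/P=np.array([.677,.0208]); G=np.array([.6213,.2098]); TILE=np.array([.4768,.156])/' h.py; python3 - <<'E'
from h import *
psi=np.radians(31)
bot.reach([*P,.30],Q(psi)); bot.servo_line([*P,.217],velocity=.1); st("down")
hand.move_gripper(.0,40); st("closed")
q=np.array(get_obs()["joint_pos"])
for f in(.4,.9,1.35):
    r=q.copy(); r[5]-=f; bot.goto_joints(r); st(f)
    print(np.round(get_obs()["ft_torque"],2))
hand.move_gripper(.085); st("open")
p=get_obs()["position"]; bot.servo_line([p[0],p[1],.33],velocity=.15)
W=vision.read_camera("wrist"); cv2.imwrite("pics/w2.png",W["frame"][:,:,::-1]); st()
E
```

```text
down t 10.4 p [0.6775 0.0208 0.2177] q [ 0.028  0.461  1.54  -0.     1.139  1.058] F [ 0.3  0.1 -0.3] w 0.0855 g 0.0
closed t 11.0 p [0.6769 0.021  0.2172] q [0.029 0.461 1.541 0.    1.139 1.058] F [-1.1  2.2  2.9] w 0.0099 g 41.5
0.4 t 11.5 p [0.6771 0.0208 0.2172] q [ 0.029  0.461  1.541 -0.     1.139  0.662] F [0.7 0.2 1.3] w 0.0097 g 41.1
[-0.11 -0.1   0.23]
0.9 t 12.1 p [0.6774 0.0207 0.2172] q [ 0.029  0.461  1.541 -0.     1.138  0.163] F [ 2.8 -2.4 -1.7] w 0.0097 g 40.7
[-0.41 -0.69  0.19]
1.35 t 12.6 p [0.6778 0.0207 0.2172] q [ 0.029  0.461  1.541 -0.     1.138 -0.289] F [ 5.9 -2.7 -2.7] w 0.0096 g 40.6
[-0.41 -0.91  0.11]
open t 13.3 p [0.6769 0.021  0.2173] q [ 0.029  0.461  1.541  0.     1.139 -0.292] F [ 0.8 -0.7 -0.1] w 0.0851 g 0.0
 t 14.2 p [0.6762 0.021  0.3285] q [ 0.029  0.376  1.421  0.     1.346 -0.292] F [-0.7  0.1 -0.2] w 0.0848 g 0.0
```

View pics/w2.png

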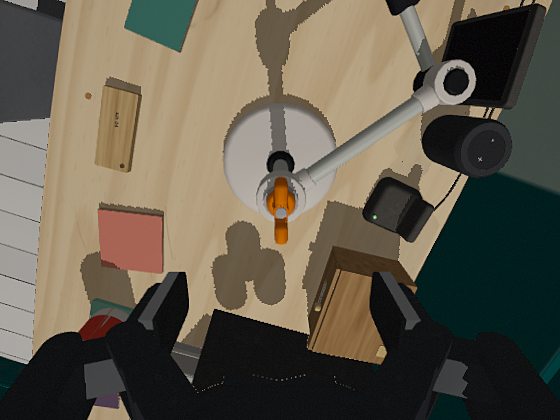

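The knob is slack: its wing followed the jaws and lies vertical at (281,210), and the arm has not moved. Next is the grip.

```bash
cat >> h.py <<'E'
def ik2(v,l2):
    d=np.hypot(*v); b=np.arccos((d*d-.17**2-l2**2)/(2*.17*l2))
    a=np.arctan2(v[1],v[0])-np.arctan2(l2*np.sin(b),.17+l2*np.cos(b)); return np.array([a,b])
def pin(P,c):
    a,b=c; e=a+b; return P+.17*np.array([np.cos(a),np.sin(a)])+.15*np.array([np.cos(e),np.sin(e)])+.07*np.array([-np.sin(e),np.cos(e)])
def cfg_pin(P,G):
    a,b=ik2(G-P,np.hypot(.15,.07)); g=np.arctan2(.07,.15)
    # elbow-pin bend is b_true+g
    return np.array([a,b-g])
E
python3 - <<'E'
from h import *
c0=cfg_pin(P,G); c1=ik2(TILE-P,.15); print(c0,c1,pin(P,c0),pin(P,c1))
way=[pin(P,c0+(c1-c0)*f) for f in np.linspace(0,1,8)[1:]]
o=Q(1.85)
bot.reach([*G,.29],o); bot.servo_line([*G,.195],velocity=.12); st("down")
hand.move_gripper(.0,40); st("closed")
for w in way: bot.servo_line([*w,.195],velocity=.1); st()
E
```

```text
[0.93248698 1.44991742] [1.88508909 1.43391675] [0.6213 0.2098] [0.48915388 0.08709875]
down t 16.0 p [0.6219 0.2098 0.1958] q [ 0.323  0.45   1.61  -0.     1.08   0.044] F [-0.1 -0.7  0.5] w 0.0852 g 0.0
closed t 16.6 p [0.6214 0.2099 0.1953] q [0.323 0.45  1.611 0.    1.08  0.044] F [ 0.3 -0.   1.5] w 0.0141 g 38.9
 t 17.0 p [0.5961 0.2008 0.1952] q [0.322 0.411 1.673 0.    1.057 0.043] F [-0.6 -0.4  2.5] w 0.0143 g 39.2
 t 17.5 p [0.5725 0.1885 0.1952] q [0.316 0.373 1.732 0.    1.036 0.037] F [-1.2 -1.   3.6] w 0.0141 g 39.5
 t 17.9 p [0.5504 0.173  0.1951] q [0.302 0.336 1.788 0.    1.018 0.023] F [-1.1 -0.4  4.2] w 0.0142 g 39.5
 t 18.3 p [0.5306 0.1546 0.1951] q [0.281 0.3   1.84  0.    1.002 0.002] F [-1.9 -0.5  5.1] w 0.0143 g 39.6
 t 18.7 p [0.5133 0.1336 0.195 ] q [ 0.252  0.268  1.886 -0.     0.988 -0.027] F [-0.6 -0.4  6.1] w 0.0139 g 39.7
 t 19.1 p [0.4989 0.1102 0.195 ] q [ 2.150e-01  2.390e-01  1.926e+00 -1.000e-03  9.780e-01 -6.400e-02] F [-1.4 -0.5  5.2] w 0.0138 g 39.7
 t 19.5 p [0.4879 0.0853 0.195 ] q [ 1.710e-01  2.160e-01  1.958e+00 -1.000e-03  9.700e-01 -1.080e-01] F [-0.9 -0.2  6.9] w 0.0139 g 39.7
```

```bash
python3 - <<'E'
from h import *
bot.dwell(.3);st()
T=vision.read_camera("top");S=vision.read_camera("side")
print(proj(T,[.4768,.156,.1475]),proj(S,[.4768,.156,.1475]),proj(T,[.4768,.156,.01]),proj(S,[.4768,.156,.01]))
a=cv2.resize(T["frame"][150:290,110:210,::-1],(400,560),interpolation=cv2.INTER_CUBIC)
b=cv2.resize(S["frame"][220:360,240:340,::-1],(400,560),interpolation=cv2.INTER_CUBIC)
cv2.imwrite("pics/c3.png",np.hstack([a,b]))
E
```

```text
t 19.8 p [0.488  0.0857 0.195 ] q [ 1.710e-01  2.160e-01  1.957e+00 -1.000e-03  9.700e-01 -1.070e-01] F [-0.8 -0.2  5.7] w 0.0141 g 39.7
[164.07072448 238.25381334] [311.42845412 272.55875104] [177.31680564 237.16001327] [309.02068062 326.73482289]
```

View pics/c3.png

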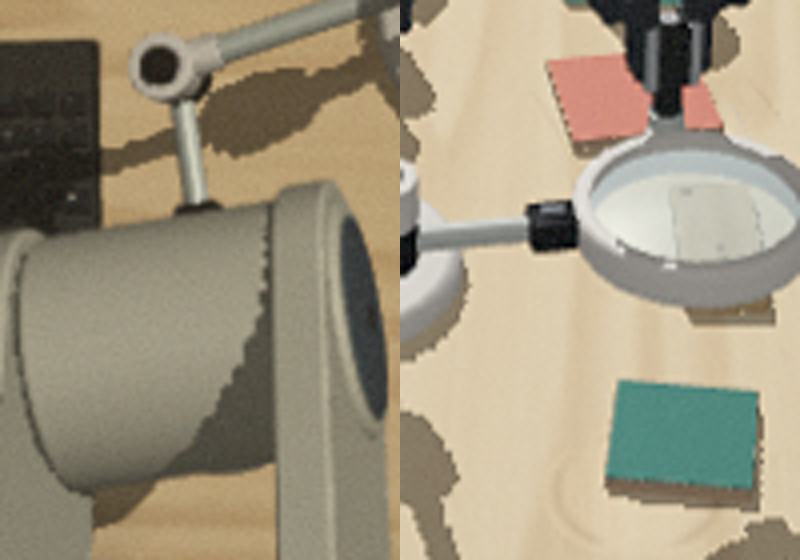

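The side view shows the lens ring centred near (314,274) against a target of (311,273), so it is close. The arm blocks the top view. I'll release, back off to the knob and measure there.

```bash
python3 - <<'E'
from h import *
hand.move_gripper(.085); p=get_obs()["position"]; bot.servo_line([p[0],p[1],.33],velocity=.2)
bot.reach([*P,.33],Q(np.radians(31)+1.35)); st()
T=vision.read_camera("top");S=vision.read_camera("side")
a=cv2.resize(T["frame"][150:290,110:210,::-1],(400,560),interpolation=cv2.INTER_CUBIC)
b=cv2.resize(S["frame"][220:360,260:360,::-1],(400,560),interpolation=cv2.INTER_CUBIC)
cv2.imwrite("pics/c4.png",np.hstack([a,b]))
W=vision.read_camera("wrist"); cv2.imwrite("pics/w4.png",W["frame"][:,:,::-1])
E
```

```text
t 22.3 p [0.6758 0.0212 0.3289] q [ 0.029  0.376  1.421  0.     1.347 -0.291] F [-0.6  0.4 -0.4] w 0.0851 g 0.0
```

View pics/c4.png

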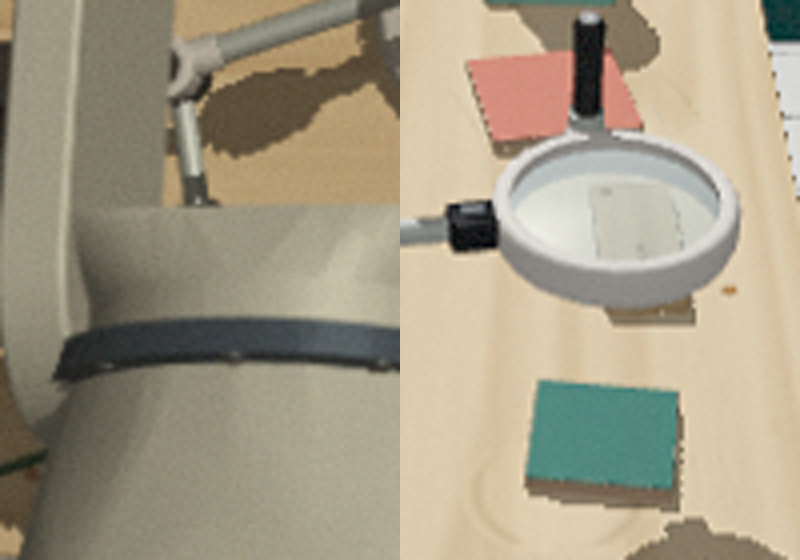

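In the side view the lens ellipse is centred near (313.4,270), which matches the tile as seen by the same camera to about 2 mm. Now I'll retighten the knob.

```bash
python3 - <<'E'
from h import *
bot.servo_line([*P,.217],velocity=.12)
hand.move_gripper(.0,40); st("closed")
q=np.array(get_obs()["joint_pos"])
for f in(.5,1.0,1.2,1.3,1.36,1.40,1.44):
    r=q.copy(); r[5]+=f; bot.goto_joints(r); st(f)
    t=get_obs()["ft_torque"]; print(np.round(t,2))
    if abs(t[2])>1.5: break
hand.move_gripper(.085); st("open")
p=get_obs()["position"]; bot.servo_line([p[0],p[1],.33],velocity=.15)
W=vision.read_camera("wrist"); c,r=blob(W,3,15,150,80,(230,160,330,260)); print(r)
vx,vy=cv2.fitLine(c,cv2.DIST_L2,0,.01,.01)[:2].ravel(); print("wing vs jaws deg",np.degrees(np.arctan2(vx,vy)))
q=np.array(get_obs()["joint_pos"]); q[0]=-.6; bot.goto_joints(q); st()
T=vision.read_camera("top");S=vision.read_camera("side")
a=cv2.resize(T["frame"][110:290,110:260,::-1],(450,540),interpolation=cv2.INTER_CUBIC)
b=cv2.resize(S["frame"][220:355,275:360,::-1],(340,540),interpolation=cv2.INTER_CUBIC)
cv2.imwrite("pics/c5.png",np.hstack([a,b]))
E
```

```text
closed t 24.2 p [0.6776 0.021  0.2173] q [ 0.029  0.461  1.541  0.     1.138 -0.292] F [3.9 0.3 0.3] w 0.0095 g 42.2
0.5 t 24.7 p [0.6774 0.021  0.2173] q [0.029 0.461 1.541 0.    1.139 0.205] F [-0.2  1.1  1.7] w 0.0097 g 42.3
[ 0.1   0.08 -0.18]
1.0 t 25.3 p [0.6772 0.0211 0.2173] q [2.900e-02 4.610e-01 1.541e+00 1.000e-03 1.139e+00 7.040e-01] F [-2.2  1.5  3.5] w 0.0094 g 42.5
[ 0.33  0.52 -0.16]
1.2 t 25.6 p [0.6772 0.0212 0.2173] q [2.900e-02 4.610e-01 1.541e+00 1.000e-03 1.139e+00 9.020e-01] F [-3.1  2.5  4.6] w 0.0097 g 42.7
[ 0.48  0.69 -0.18]
1.3 t 25.8 p [0.6772 0.0212 0.2173] q [2.900e-02 4.610e-01 1.541e+00 1.000e-03 1.139e+00 1.003e+00] F [-4.5  3.3  4.3] w 0.0096 g 42.7
[ 0.65  0.81 -0.04]
1.36 t 26.1 p [0.6772 0.0213 0.2173] q [2.900e-02 4.610e-01 1.541e+00 1.000e-03 1.139e+00 1.063e+00] F [-4.3  3.7  4. ] w 0.0096 g 42.8
[ 0.58  0.83 -0.06]
1.4 t 26.3 p [0.6772 0.0212 0.2173] q [0.029 0.461 1.541 0.    1.139 1.101] F [-4.2  2.7  4.4] w 0.0095 g 45.2
[0.63 0.74 0.75]
1.44 t 26.6 p [0.6772 0.0212 0.2173] q [0.029 0.461 1.541 0.    1.139 1.141] F [-4.8  3.2  4.5] w 0.0093 g 59.7
[0.59 0.71 1.34]
open t 27.3 p [0.6776 0.0209 0.2173] q [0.029 0.461 1.541 0.    1.138 1.148] F [0.5 0.3 1.8] w 0.0853 g 0.0
((278.0, 209.5), (65.0, 28.0), 90.0)
wing vs jaws deg 3.915171
 t 29.8 p [ 0.5606 -0.3802  0.3286] q [-5.980e-01  3.770e-01  1.420e+00  1.000e-03  1.345e+00  1.148e+00] F [ 0.   0.3 -0.4] w 0.0851 g 0.0
```

View pics/c5.png

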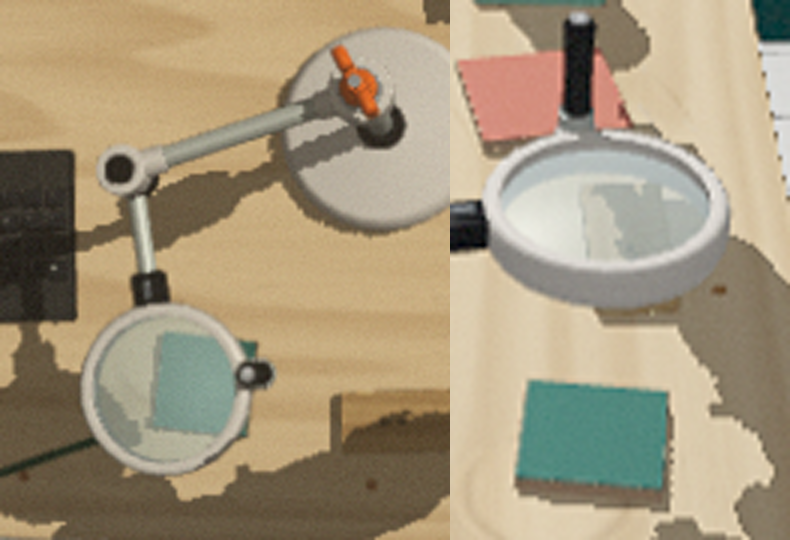

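The knob met its stop (torque rose past 1.36 rad). The top view puts the lens centre at (165.3,239), within about 4 mm of the tile's centre by that camera. The robot is clear.

```bash
python3 -c "
from workcell import *
print(hand_in())"
```

```text
the job is handed in; nothing more can be done
None
```

The job is handed in (no verdict came back): the lens is centred over the green tile to within about 4 mm by the cameras, the knob is back tight against its stop, and the robot is clear.

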